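# Gauge the gap of a tile die with a taper gauge and hold it

### The arm

A 6-joint arm with a two-finger parallel gripper is mounted at the origin on the work surface. World frame = base frame: x ahead of the robot, y to its left, z up, the work surface at z = 0. Lengths are in m, angles in rad, forces in N, time in s.
With the tool pointing down it reaches from about 0.35 to 0.975 m from the base axis. Payload 4.9 kg.
Tool frame: the origin (TCP) lies between the finger pads; the fingertips stand 19 mm ahead of it and the grasp point (between the pads) is the TCP; z points along the fingers, y is the line along which they close (so a half turn about z gives the same grasp; the last joint's range is limited). The gripper opens to 85 mm and grips with 20 to 120 N. Pads are 22 mm wide; open, the fingers measure 114 mm over their backs; the gripper's body (76 mm by 85 mm) begins 54 mm behind the grasp point. The pads swing forward as they close: fully open they stand 13 mm farther back than shut.
Start: joints at [1.04, 0.053, 1.613, -0, 1.476, -0.119], TCP at [0.25, 0.573, 0.25] pointing down, gripper open.
Joint ranges: [-3.01, 3.01], [-1.01, 2.22], [0.06, 2.58], [-1.02, 4.17], [0.09, 2.62], [-3.14, 3.14]. Speed limits (rad/s): [2.57, 2.57, 3.14, 3.14, 3.14, 3.14].

### API

Orientations are given as a rotation vector (axis times angle).
In Python, from station import ctrl gives the robot as it stands. The module is installed in compiled form; this text tells all that it offers.
- The arm moves only by the tool servo_tool, never from a script. Its argument "increments" is a list that holds one entry, the list of rows, each a list of 5 numbers: the finger opening in cm, from 0 to 8.54, then the shift along the tool's x, y, z in cm, then the turn about the tool's z in degrees. A call has 1 to 5 rows; each row is the pose to reach, as a shift and turn from the pose commanded when the call began, along the tool's axes at that moment; what a row does not reach only later rows make up. A row lasts 1/10 s, in which the tool goes at most 50 mm and 8.59 degrees, less where a joint would pass 70% of its speed; a pose out of reach is approached as far as the arm can. A call with a gripper value outside its range is refused whole. The fingers move at their own pace and stop on an object; "newtons" is the grip in N (left out, the last holds). Time passes only in rows, so rows that repeat a pose let the fingers close. It gives the time, the measured TCP pose, the force, the opening and the grip force at its end, in the units of the state.
- ctrl.get_obs(): the state, without advancing time (a new reading comes with each control period).
- ctrl.get_image(name): name is "scene" or "side" or "wrist"; returns a dict with "img" (420x560x3 uint8, red, green, blue), "fx", "fy", "cx", "cy" (pixels), "rvec" (rotation vector, rad) and "tvec" (3), from world to camera coordinates, as OpenCV has them; the wrist camera has in their place "mount" (4x4, takes a point from camera to tool coordinates, whose origin is the TCP and whose axes are the flange's). Camera axes: x right, y down, z forward; pixel columns grow to the right and rows downward; lengths in m; the calibration is good to about 2 mm. The wrist camera is an equidistant fisheye: a pixel r from the principal point sees the ray r / f radians off the axis. A picture is of the moment at which its call begins: read the wrist's pose just before it. There is no depth.
- ctrl.finish_job(): hands the job in; it is judged then, once.
The state is a dict: "t": time; "q": joint angles; "dq": joint speeds; "effort": joint torques, N m; "tool_pos": TCP position; "tool_rot": TCP orientation; "contact_force": force on the tool from outside, world axes, zero at the start; "wrist_torque": the same for the moment, N m; "opening": finger opening in m; "grip_force": force on a finger pad.
Only numpy, scipy, OpenCV 4.12 (cv2) and the standard library are available. Lean on these libraries where they do the work, as an engineer would, in place of code of your own. Each camera call takes 0.05 s, during which the arm holds its last target. There are 200 camera calls.

### The job

Pick up the taper gauge by its wooden handle and slide its thin blade, flat on the steel bed, straight into the front of the gap under the die's aluminium top plate until it drags snugly between the two plates. Stop there without forcing the top plate up, and finish still gripping the gauge steady at that depth so that I can lock the die; leave the paddle, the pot and the wooden disc alone.

Things in the scene. Friction and masses are not known exactly. Their poses are not given: they have to be found in the camera images.
- gauge: taper gauge lying flat left or right of the die, 0.12 kg: wooden handle 80 long (x) x 16 wide (y) x 30 mm high (z), x -40 to 40; then a steel blade 18 mm wide, x 40 to 140, its top sloping from 10.5 mm thick at the handle to 2.5 at the tip. Underside of blade and handle is one plane. Origin: centre of the handle's underside; x along the blade to the tip (roughly away from the robot), z up
- gauge_tip (a point): middle of the blade tip's bottom edge, 140 mm ahead of the gauge's origin; same axes
- press: tile die, fixed, turned a little from run to run: dark steel base 210 x 200 mm with two upright pillars guiding the top plate (26 mm thick, tops 114 mm above the table, 100 mm behind the top plate's front edge, 65 mm either side of the middle). Origin on the table below the middle of the top plate's front edge; x points into the gap, away from the open front, y along the front edge, z up
- bed: fixed lower plate, bright steel, 210 deep x 200 wide x 24 mm thick, flat on top; its top lies 49.5 to 53 mm above the table, differing from run to run. It sticks out 60 mm in front of the top plate as a ledge. Origin at its underside, below the middle of the top plate's front edge; axes as the press
- bed_edge (a point): middle of the bed's front top edge: at the height of the bed's top, 60 mm in front of the top plate's front edge; axes as the press
- lip (a point): middle of the top plate's front lower edge, where the gap begins; axes as the press. The top plate is aluminium, 125 deep x 170 wide x 11 mm thick, underside 57.5 mm above the table; the gap down to the bed is 4.5 to 8 mm over its whole depth. A boss and two brass collars stand up to 26 mm above the plate, 30 mm or more behind its front edge
- platen (a joint): how far the top plate has been lifted, m: 0 resting on its stops. It can only slide straight up the pillars; it weighs 0.5 kg and light springs add 0.6 N per mm of lift, so about 5 N lifts it off its stops.
- paddle: bystander: loose flat wooden beater lying on the other side of the die from the gauge, 205 mm long, handle 22 mm wide, head 110 x 65 mm, 16 mm high; origin at the underside, x toward the head
- pot: bystander: loose terracotta cup, 90 mm across, 85 mm high; origin at its underside
- rib: bystander: loose wooden throwing disc, 84 mm across, 8 mm high; origin at its underside
Things that resemble listed ones, but are neither listed nor needed, are in the scene too. Leave any green or yellow look-alike of the gauge alone.

How it is judged:
By the outcome, as a careful person would: the job done as asked, in the order asked, and still so for the second after the job is handed in, while the arm keeps its last pose, push and grip.
It also fails if it takes over 58 s, if anything falls off the work surface, if the arm or the gripper's body presses on something with over 40 N, if the wrist force passes 120 N, or if a joint passes its speed limit or range.

## Working session

There is one attempt and no reset: what is moved stays moved. The work goes in short steps, Python scripts to look and compute and a tool call to move; the robot and the scene stay as the last step left them, time stands still between calls to the robot, and variables do not carry over. Pictures are saved under pics/ and viewed, at most 10 in all, crops included, and the job is handed in when it is done.

Besides the shell and the picture viewer there is one more tool, called as name(argument=value, ...) on one line, values as JSON. servo_tool: Moves the arm, as the interface text tells. Its arguments: {"type":"object","properties":{"increments":{"type":"array"},"newtons":{"type":"number"}},"required":["increments"]}

```bash
mkdir -p pics; cat > h.py <<'E'
import numpy as np, cv2, json
from scipy.spatial.transform import Rotation as R
from station import ctrl
def snap(n,f):
    o=ctrl.get_obs(); d=ctrl.get_image(n); cv2.imwrite(f'pics/{f}.png',d['img'][:,:,::-1])
    c={k:np.asarray(v).tolist() for k,v in d.items() if k!='img'}; c['tp']=list(map(float,o['tool_pos'])); c['tr']=list(map(float,o['tool_rot']))
    json.dump(c,open(f'pics/{f}.json','w')); return d
def ray(f,u,v):
    c=json.load(open(f'pics/{f}.json'))
    x=np.array([(u-c['cx'])/c['fx'],(v-c['cy'])/c['fy']])
    if 'mount' in c:
        r=np.hypot(*x); d=np.r_[x/max(r,1e-9)*np.sin(r),np.cos(r)]
        M=np.array(c['mount']); T=R.from_rotvec(c['tr']).as_matrix()
        return T@M[:3,3]+c['tp'], T@M[:3,:3]@d
    W=R.from_rotvec(c['rvec']).as_matrix(); return -W.T@np.array(c['tvec']), W.T@np.r_[x,1]
def onz(f,u,v,z):
    o,d=ray(f,u,v); return o+d*(z-o[2])/d[2]
def proj(f,P):
    c=json.load(open(f'pics/{f}.json'))
    if 'mount' in c:
        M=np.array(c['mount']); T=R.from_rotvec(c['tr']).as_matrix()
        p=M[:3,:3].T@(T.T@(np.array(P)-c['tp'])-M[:3,3]); th=np.arctan2(np.hypot(p[0],p[1]),p[2]); e=p[:2]/np.hypot(*p[:2])*th
        return e*[c['fx'],c['fy']]+[c['cx'],c['cy']]
    p=R.from_rotvec(c['rvec']).as_matrix()@np.array(P)+c['tvec']; return p[:2]/p[2]*[c['fx'],c['fy']]+[c['cx'],c['cy']]
def tri(a,b):
    A=[];y=[]
    for f,u,v in (a,b):
        o,d=ray(f,u,v); d/=np.linalg.norm(d); P=np.eye(3)-np.outer(d,d); A.append(P); y.append(P@o)
    p=np.linalg.lstsq(np.vstack(A),np.hstack(y),rcond=None)[0]; return p,[np.linalg.norm(A[i]@p-y[i]) for i in (0,1)]
E
python3 - <<'E'
from h import *
a=snap('scene','sc0');b=snap('side','si0');c=snap('wrist','wr0')
o=ctrl.get_obs();print(o['tool_rot'],o['t'])
print({k:v for k,v in c.items() if k!='img'})
import numpy as np
for n,d in(('sc0',a),('si0',b)):
    print(n,ray(n,280,210)); cv2.imwrite(f'pics/{n}b.png',cv2.resize(d['img'][:,:,::-1],(800,600),interpolation=cv2.INTER_CUBIC))
E
```

```text
[-6.42165210e-01 -3.07475355e+00  2.39673820e-03] 0.15
{'fx': 325.19226210127806, 'fy': 325.19226210127806, 'cx': 276.33801848288033, 'cy': 206.68615171796583, 'mount': array([[ 1.68150381e-03, -9.50847498e-01, -3.09654983e-01,
         7.95537168e-02],
       [ 9.99998585e-01,  1.61625362e-03,  4.67264324e-04,
         6.90344492e-05],
       [ 5.61838735e-05, -3.09655331e-01,  9.50848870e-01,
        -1.23870105e-01],
       [ 0.00000000e+00,  0.00000000e+00,  0.00000000e+00,
         1.00000000e+00]])}
sc0 (array([ 1.41686048, -0.72792351,  1.0701193 ]), array([-0.65463148,  0.36650164, -0.66116508]))
si0 (array([-0.02340898,  0.99729216,  1.35135752]), array([ 0.27260809, -0.65954247, -0.70064395]))
```

View pics/sc0b.png

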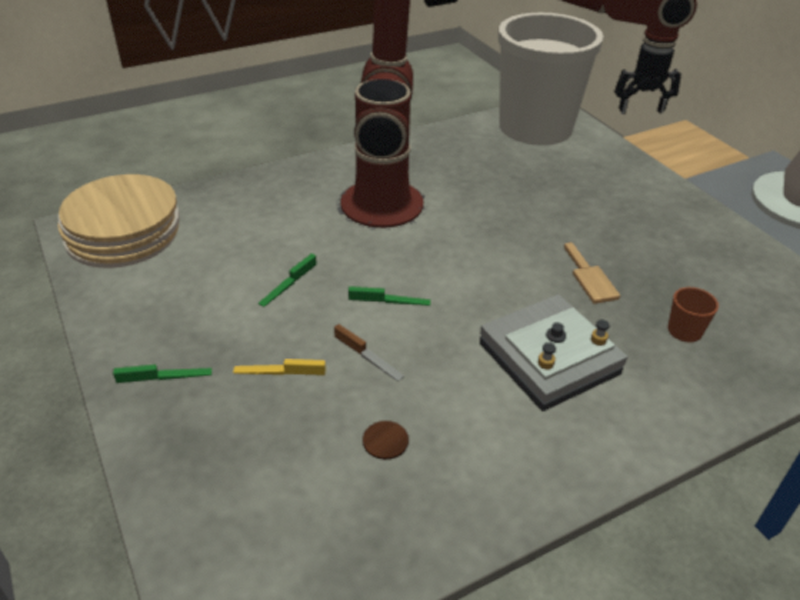

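View pics/si0b.png

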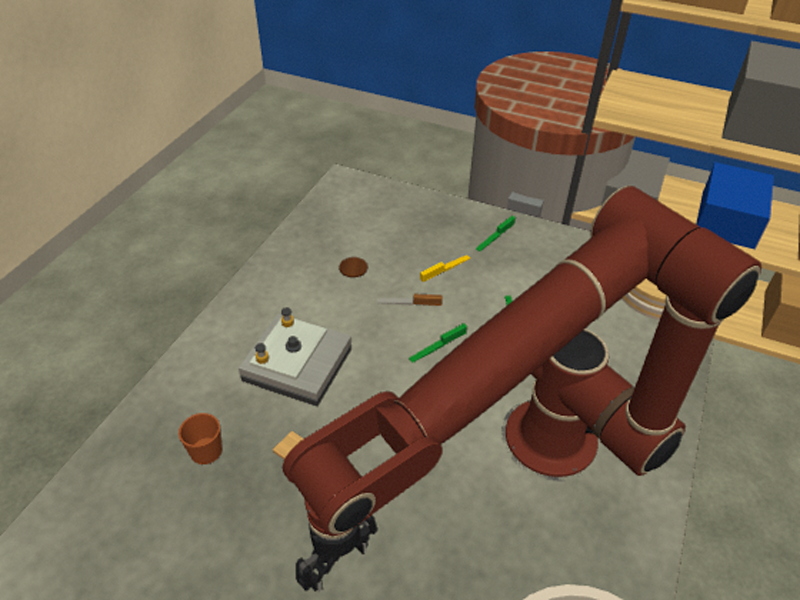

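The scene picture shows the gauge's brown handle near (350,336) and blade tip near (401,378). The die is around (553,350) with its ledge toward the robot. The side picture shows the gauge at (428,300) and the die at (295,350). I'll enlarge both.

```bash
python3 - <<'E'
from h import *
def crop(f,u,v,w,h,s): 
    i=cv2.imread(f'pics/{f}.png')[v:v+h,u:u+w]; return cv2.resize(i,None,fx=s,fy=s,interpolation=cv2.INTER_CUBIC)
# each tile 400x300 at 4x for gauge (100x75), die 133x100 at 3x -> 
A=crop('sc0',330,205,115,82,4);B=crop('si0',160,205,92,82,4)[:, :340]
C=crop('sc0',220,215,80,60,4);D=crop('si0',255,190,65,30,4)
im=np.zeros((600,800,3),np.uint8)
for t,x,y in((A,0,0),(B,460,0),(C,0,340),(D,400,340)):
    h,w=t.shape[:2]; im[y:y+h,x:x+w]=t[:600-y,:800-x]
cv2.imwrite('pics/c0.png',im)
E
```

```text
(no output)
```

View pics/c0.png

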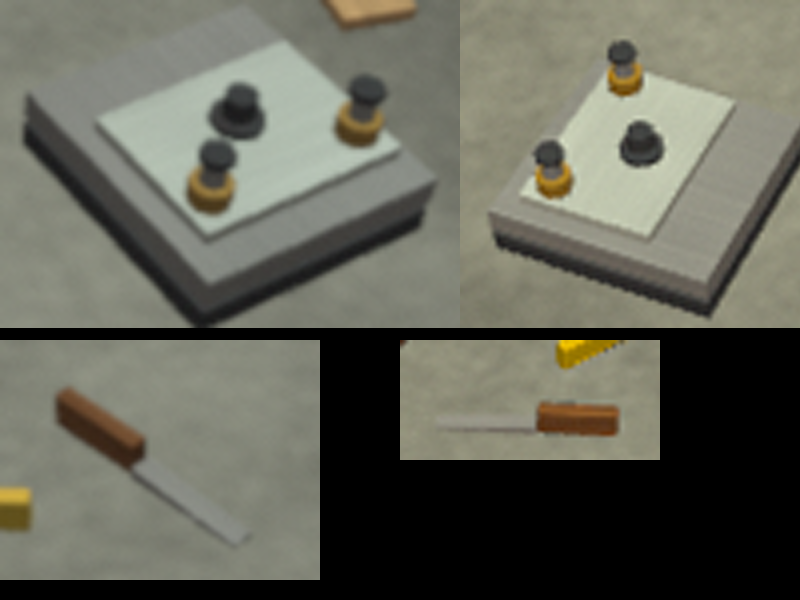

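The enlarged crops show the plate's top corners at scene crop (97,120), (290,42), (398,148), (210,240) and side crop (735,103), (650,237), (522,195). The gauge tip is at scene crop (241,540) and side crop (438,422).

```bash
python3 - <<'E'
from h import *
np.set_printoptions(precision=4,suppress=True)
A=lambda x,y:('sc0',330+x/4-.4,205+y/4-.4);B=lambda x,y:('si0',160+(x-460)/4-.4,205+y/4-.4)
C=lambda x,y:('sc0',220+x/4-.4,215+(y-340)/4-.4);D=lambda x,y:('si0',255+(x-400)/4-.4,190+(y-340)/4-.4)
for n,p,z in [('FL?',A(97,120),.0685),('FR?',A(290,42),.0685),('BR',A(398,148),.0685),('BL',A(210,240),.0685),('sF1',B(735,103),.0685),('sF2',B(650,237),.0685),('sB2',B(522,195),.0685),
 ('bed',A(28,95),.051),('bed',A(245,8),.051),('bedb',A(435,183),.051),('bedb',A(205,285),.051),('sbed',B(800,140-10),.051),('sbed',B(708,283),.051),('sbedb',B(490,210),.051),
 ('tip',C(241,540),.002),('blade root',C(140,465),.008),('hl top',C(72,390),.03),('hl top end',C(139,442),.03),('tip',D(438,422),.002),('root',D(537,420),.008),('hl tops',D(617,405),.03),('hl topend',D(540,405),.03)]:
    print(n,onz(*p,z))
E
```

```text
FL? [ 0.6089 -0.0378  0.0685]
FR? [0.6047 0.1344 0.0685]
BR [0.726  0.1325 0.0685]
BL [ 0.7366 -0.0354  0.0685]
sF1 [ 0.6045 -0.0373  0.0685]
sF2 [0.5979 0.13   0.0685]
sB2 [0.7212 0.134  0.0685]
bed [ 0.5509 -0.0555  0.051 ]
bed [0.5444 0.1431 0.051 ]
bedb [0.7523 0.1478 0.051 ]
bedb [ 0.7555 -0.0502  0.051 ]
sbed [ 0.544  -0.0457  0.051 ]
sbed [0.5375 0.1419 0.051 ]
sbedb [0.7475 0.1481 0.051 ]
tip [ 0.5616 -0.2445  0.002 ]
blade root [ 0.4695 -0.2775  0.008 ]
hl top [ 0.3979 -0.2974  0.03  ]
hl top end [ 0.4683 -0.2774  0.03  ]
tip [ 0.5589 -0.2465  0.002 ]
root [ 0.4682 -0.2837  0.008 ]
hl tops [ 0.3965 -0.3145  0.03  ]
hl topend [ 0.4655 -0.2834  0.03  ]
```

```bash
cat >> h.py <<'E'
np.set_printoptions(precision=4,suppress=True)
def go(P,yaw,start=None):
    "cm shift + deg turn to bring TCP to P with tool -x along world yaw (deg)"
    o=ctrl.get_obs(); T=R.from_rotvec(o['tool_rot']).as_matrix()
    s=T.T@(np.array(P)-(o['tool_pos'] if start is None else start))*100
    h=np.degrees(np.arctan2(-T[1,0],-T[0,0])); print('shift',s.round(2),'turn',round((h-yaw+180)%360-180,2),'tilt',T[:,2])
def st():
    o=ctrl.get_obs(); T=R.from_rotvec(o['tool_rot']).as_matrix()
    print('t',round(o['t'],2),'pos',o['tool_pos'],'yaw',np.degrees(np.arctan2(-T[1,0],-T[0,0])).round(2),'F',np.round(o['contact_force'],2),'M',np.round(o['wrist_torque'],3),'op',o['opening'],'grip',o['grip_force'],'q',np.round(o['q'],2))
E
python3 - <<'E'
from h import *
st();go([.45,.30,.25],20.5);go([.40,-.27,.22],20.5,[.45,.30,.25]);go([.41,-.27,.22],20.5)
E
```

```text
t 0.15 pos [0.2499 0.5724 0.2493] yaw -23.59 F [ 0.19  0.17 -0.13] M [-0.049 -0.034  0.013] op 0.08555247889905761 grip 0.0 q [ 1.04  0.05  1.61 -0.    1.48 -0.12]
shift [-29.23 -16.95  -0.04] turn -44.09 tilt [-0.0008 -0.0014 -1.    ]
shift [-18.23 -54.23   3.08] turn -44.09 tilt [-0.0008 -0.0014 -1.    ]
shift [-48.38 -70.78   3.04] turn -44.09 tilt [-0.0008 -0.0014 -1.    ]
```

servo_tool(increments=[[[8.5, -4, -2.5, 0, 0], [8.5, -8, -5, 0, 0], [8.5, -12, -7.5, 0, 0], [8.5, -16, -10, 0, 0], [8.5, -19, -14, 0, 0]]])

```text
t: 0.65
tool_pos: [0.3696, 0.3669, 0.2501]
tool_rot: [0.642, 3.075, -0.0]
contact_force: [0.7, -0.2, 0.9]
opening: 0.0853
grip_force: 0.0
```

servo_tool(increments=[[[8.5, -2, -4.5, 0, 0], [8.5, -4, -9, 0, 0], [8.5, -6, -13.5, 0, 0], [8.5, -8, -18, 0, 0], [8.5, -10, -22.5, 0, 0]]])

```text
t: 1.15
tool_pos: [0.3692, 0.1205, 0.2501]
tool_rot: [0.641, 3.075, -0.0]
contact_force: [1.6, 0.4, 0.3]
opening: 0.0852
grip_force: 0.0
```

servo_tool(increments=[[[8.5, -1.6, -4.5, 0.5, 0], [8.5, -3.2, -9, 1, 0], [8.5, -4.8, -13.5, 1.5, 0], [8.5, -6.4, -18, 2, 0], [8.5, -8, -22.5, 2.5, 0]]])

```text
t: 1.65
tool_pos: [0.3524, -0.1179, 0.2251]
tool_rot: [0.642, 3.074, -0.0]
contact_force: [1.9, -0.2, -0.4]
opening: 0.0852
grip_force: 0.0
```

```bash
python3 - <<'E'
from h import *
st();go([.41,-.27,.22],20.5)
E
```

```text
t 1.65 pos [ 0.3524 -0.1179  0.2251] yaw -23.61 F [ 1.9  -0.25 -0.37] M [-0.042 -0.065  0.009] op 0.08518868410977555 grip 0.0 q [-0.52 -0.61  2.19  0.    1.56 -1.68]
shift [-11.37 -11.63   0.53] turn -44.11 tilt [ 0.0012 -0.0005 -1.    ]
```

servo_tool(increments=[[[8.5, -2.5, -2.5, 0, -8.5], [8.5, -5, -5, 0, -17], [8.5, -7.5, -7.5, 0, -25.5], [8.5, -10, -10, 0, -34], [8.5, -11.4, -11.6, 0.5, -42]]])

```text
t: 2.15
tool_pos: [0.4117, -0.2703, 0.2205]
tool_rot: [-0.509, 3.1, -0.001]
contact_force: [-0.4, -0.2, 0.6]
opening: 0.0853
grip_force: 0.0
```

servo_tool(increments=[[[8.5, 0, 0, 0, -2.1], [8.5, 0, 0, 0, -2.1], [8.5, 0, 0, 0, -2.1]]])

```text
t: 2.45
tool_pos: [0.4109, -0.2677, 0.22]
tool_rot: [0.558, -3.091, -0.001]
contact_force: [0.2, 0.0, 0.2]
opening: 0.0847
grip_force: 0.0
```

```bash
python3 - <<'E'
from h import *
d=snap('wrist','wr1'); st()
cv2.imwrite('pics/wr1b.png',cv2.resize(d['img'][:,:,::-1],(800,600),interpolation=cv2.INTER_CUBIC))
g=np.array([.429,-.2945,0]);y=np.radians(20.5);e=np.array([np.cos(y),np.sin(y),0])
for p in (g+.14*e,g+.04*e,g-.04*e): print(proj('wr1',p)*800/560)
E
```

```text
t 2.5 pos [ 0.411  -0.2676  0.2202] yaw 20.48 F [ 0.17  0.46 -0.12] M [-0.005 -0.023 -0.02 ] op 0.08507747641733189 grip 0.0 q [-0.73 -0.26  1.95  0.    1.45 -2.66]
[358.4554 419.9126]
[354.5779 313.397 ]
[352.2239 212.4172]
```

View pics/wr1b.png

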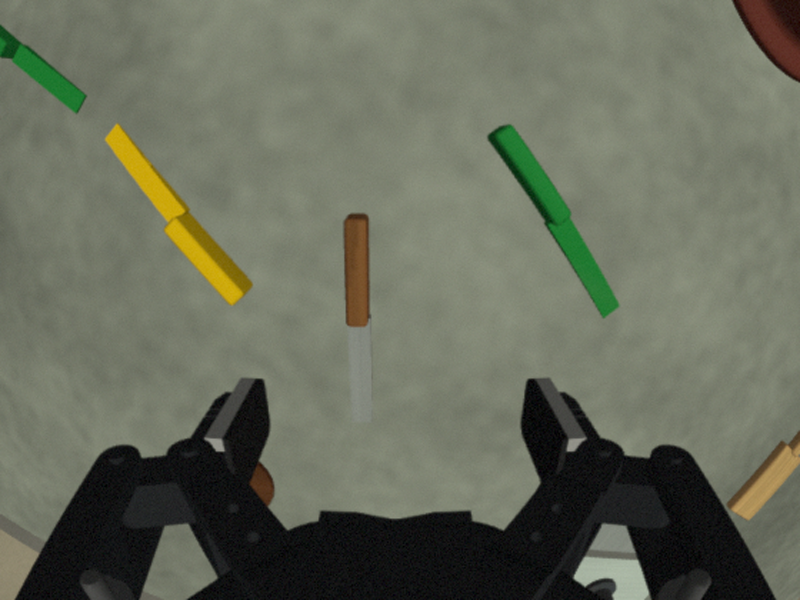

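The wrist picture shows the gauge upright in the frame: handle rear at about (357,217), handle front top edge at (357,326), and blade tip at (361,422).

```bash
python3 - <<'E'
from h import *
k=.7
P=lambda u,v,z: onz('wr1',u*k,v*k,z)
tip=P(361,422,0.001);ft=P(357.5,325,.03);rt=P(357,219,.03);rb=P(357,214,.015)
print(tip,ft,rt,rb)
for a,b in((tip,ft),(tip,rt),(ft,rt)): d=a-b;print(np.degrees(np.arctan2(d[1],d[0])),np.hypot(*d[:2]))
E
```

```text
[ 0.5608 -0.2428  0.001 ] [ 0.4629 -0.2769  0.03  ] [ 0.3899 -0.3028  0.03  ] [ 0.389  -0.3043  0.015 ]
19.177951075490387 0.10361749530349258
19.327587507804818 0.18107357715980124
19.52776289111813 0.07745690795039628
```

```bash
python3 - <<'E'
from h import *
go([.4364,-.2862,.024],19.35)
E
```

```text
shift [-1.73 -2.64 19.62] turn 1.13 tilt [-0.0001  0.0002 -1.    ]
```

servo_tool(increments=[[[5, -1.7, -2.6, 3, 1.1], [5, -1.7, -2.6, 6, 1.1], [5, -1.7, -2.6, 9, 1.1], [5, -1.7, -2.6, 12, 1.1], [5, -1.7, -2.6, 14, 1.1]]])

```text
t: 3.0
tool_pos: [0.4353, -0.285, 0.0781]
tool_rot: [0.53, -3.095, -0.003]
contact_force: [0.8, -0.4, 0.3]
opening: 0.0497
grip_force: 0.0
```

```bash
python3 - <<'E'
from h import *
d=snap('wrist','wr2'); st();go([.4364,-.2862,.024],19.35)
cv2.imwrite('pics/wr2b.png',cv2.resize(d['img'][:,:,::-1],(800,600),interpolation=cv2.INTER_CUBIC))
E
```

```text
t 3.05 pos [ 0.4337 -0.2837  0.0751] yaw 19.42 F [-1.94  0.56 -2.14] M [0.074 0.046 0.014] op 0.05010920816330502 grip 0.0 q [-0.72 -0.02  1.99 -0.    1.17 -2.63]
shift [-0.19 -0.36  5.11] turn 0.07 tilt [-0.0057  0.005  -1.    ]
```

View pics/wr2b.png

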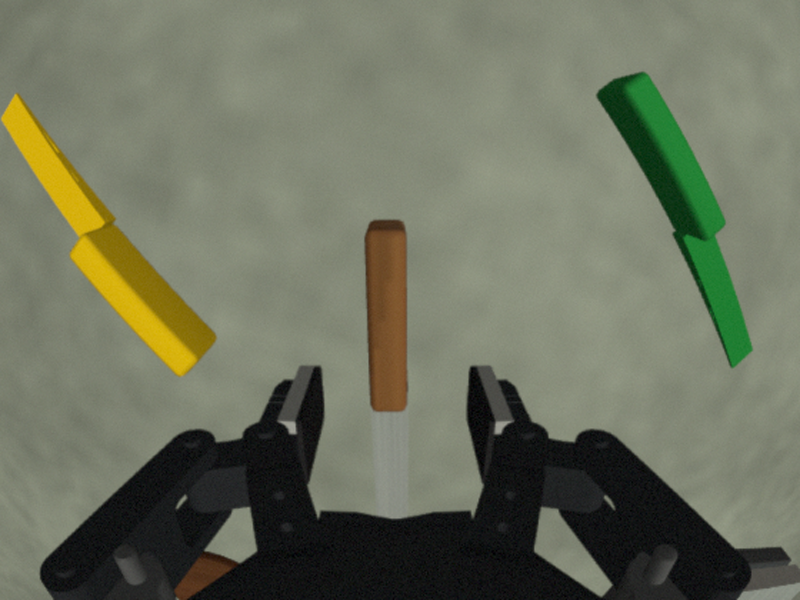

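The handle sits centred between the pads, about 2–3 mm left at (388,410), partly because the arm had not settled. I'll descend.

servo_tool(increments=[[[5, 0, -0.1, 1.5, 0], [5, 0, -0.1, 3, 0], [5, 0, -0.1, 4.5, 0], [5, 0, -0.1, 5.2, 0], [5, 0, -0.1, 5.2, 0]]])

```text
t: 3.55
tool_pos: [0.4358, -0.2867, 0.027]
tool_rot: [0.529, -3.095, -0.003]
contact_force: [-0.4, -1.6, -0.1]
opening: 0.0501
grip_force: 0.0
```

```bash
python3 - <<'E'
from h import *
st();go([.4364,-.2862,.024],19.35)
E
```

```text
t 3.55 pos [ 0.4358 -0.2867  0.027 ] yaw 19.4 F [-0.4  -1.64 -0.1 ] M [0.003 0.003 0.025] op 0.05008212708662097 grip 0.0 q [-0.72  0.06  2.01 -0.    1.07 -2.63]
shift [-0.08  0.02  0.3 ] turn 0.05 tilt [-0.0019  0.0016 -1.    ]
```

servo_tool(increments=[[[3.5, 0, 0, 0.3, 0], [2.5, 0, 0, 0.3, 0], [2, 0, 0, 0.3, 0], [1.7, 0, 0, 0.3, 0], [1.2, 0, 0, 0.3, 0]]], newtons=40)

```text
t: 4.05
tool_pos: [0.4369, -0.2877, 0.026]
tool_rot: [-0.529, 3.096, -0.002]
contact_force: [-0.8, 0.5, 0.5]
opening: 0.0157
grip_force: 39.5
```

servo_tool(increments=[[[1.0, 0, 0, 0, 0], [1.0, 0, 0, 0, 0], [1.0, 0, 0, 0, 0], [1.0, 0, 0, 0, 0], [1.0, 0, 0, 0, 0]]], newtons=60)

```text
t: 4.55
tool_pos: [0.4369, -0.2877, 0.026]
tool_rot: [-0.529, 3.096, -0.002]
contact_force: [0.0, -0.4, 6.0]
opening: 0.0147
grip_force: 59.7
```

```bash
python3 - <<'E'
from h import *
st()
E
```

```text
t 4.55 pos [ 0.4369 -0.2877  0.026 ] yaw 19.41 F [ 0.03 -0.4   5.96] M [ 0.027  0.085 -0.02 ] op 0.014667630954781363 grip 59.74448382854462 q [-0.72  0.07  2.   -0.    1.07 -2.63]
```

servo_tool(increments=[[[1.0, 0, 0, -0.5, 0], [1.0, 0, 0, -1.5, 0], [1.0, 0, 0, -4, 0], [1.0, 0, 0, -7, 0], [1.0, 0, 0, -10, 0]]])

```text
t: 5.05
tool_pos: [0.4358, -0.2867, 0.1259]
tool_rot: [0.529, -3.096, -0.002]
contact_force: [-0.7, -0.9, -1.5]
opening: 0.0145
grip_force: 58.9
```

```bash
python3 - <<'E'
from h import *
st();go([.440,.045,.13],1.2)
E
```

```text
t 5.05 pos [ 0.4358 -0.2867  0.1259] yaw 19.41 F [-0.71 -0.92 -1.52] M [-0.063  0.017  0.057] op 0.014495626828715844 grip 58.92943203449249 q [-0.72 -0.08  1.96 -0.    1.26 -2.63]
shift [-11.42  31.15  -0.37] turn 18.21 tilt [-0.0013  0.0012 -1.    ]
```

servo_tool(increments=[[[1.0, -1.2, 3.2, 0, 2.5], [1.0, -2.4, 6.7, 0, 5], [1.0, -3.7, 10.2, 0, 7.5], [1.0, -5, 13.7, 0, 10], [1.0, -6.3, 17.2, 0, 12.5]]])

```text
t: 5.55
tool_pos: [0.4381, -0.1026, 0.1253]
tool_rot: [0.186, -3.136, -0.0]
contact_force: [0.0, -0.0, -0.5]
opening: 0.0147
grip_force: 59.0
```

```bash
python3 - <<'E'
from h import *
st();go([.440,.045,.13],1.2)
E
```

```text
t 5.55 pos [ 0.4381 -0.1026  0.1253] yaw 6.78 F [ 0.02 -0.02 -0.54] M [ 0.009  0.014 -0.027] op 0.014721326957781377 grip 59.0496826171875 q [-0.4  -0.27  2.13  0.    1.29 -2.08]
shift [-1.93 14.63 -0.46] turn 5.58 tilt [-0.0002  0.0002 -1.    ]
```

servo_tool(increments=[[[1.0, -0.5, 3.5, 0, 1.5], [1.0, -1, 7, 0, 3], [1.0, -1.5, 10.5, 0, 4.5], [1.0, -1.9, 13.5, 0, 5.6], [1.0, -1.9, 14.6, 0, 5.6]]])

```text
t: 6.05
tool_pos: [0.4394, 0.0452, 0.1253]
tool_rot: [0.04, -3.141, -0.001]
contact_force: [0.7, 0.6, -0.9]
opening: 0.0148
grip_force: 59.1
```

servo_tool(increments=[[[1.0, 0, 0, 0, 0], [1.0, 0, 0, 0, 0], [1.0, 0, 0, 0, 0]]])

```text
t: 6.35
tool_pos: [0.4401, 0.042, 0.1253]
tool_rot: [0.034, -3.141, 0.001]
contact_force: [-0.3, 0.5, -1.1]
opening: 0.0148
grip_force: 59.1
```

```bash
python3 - <<'E'
from h import *
d=snap('wrist','wr3'); st()
s=snap('scene','sc3');e=snap('side','si3')
w=d['img'][:,:,::-1]
im=np.zeros((600,800,3),np.uint8)
a=cv2.resize(s['img'][195:295,300:450,::-1],(600,400)[:2],interpolation=cv2.INTER_CUBIC)
im=cv2.resize(w[200:420,130:423],(800,600),interpolation=cv2.INTER_CUBIC)
cv2.imwrite('pics/wr3b.png',im)
b=np.hstack([cv2.resize(s['img'][180:290,320:440,::-1],(480,440),interpolation=cv2.INTER_CUBIC),cv2.resize(e['img'][195:305,165:245,::-1],(320,440),interpolation=cv2.INTER_CUBIC)])
cv2.imwrite('pics/c3.png',b)
E
```

```text
t 6.4 pos [0.4401 0.042  0.1253] yaw 1.21 F [ 0.54  0.48 -1.09] M [-0.02   0.03   0.026] op 0.01491838087406361 grip 59.05452489852905 q [-0.07 -0.3   2.15 -0.    1.29 -1.67]
```

View pics/wr3b.png

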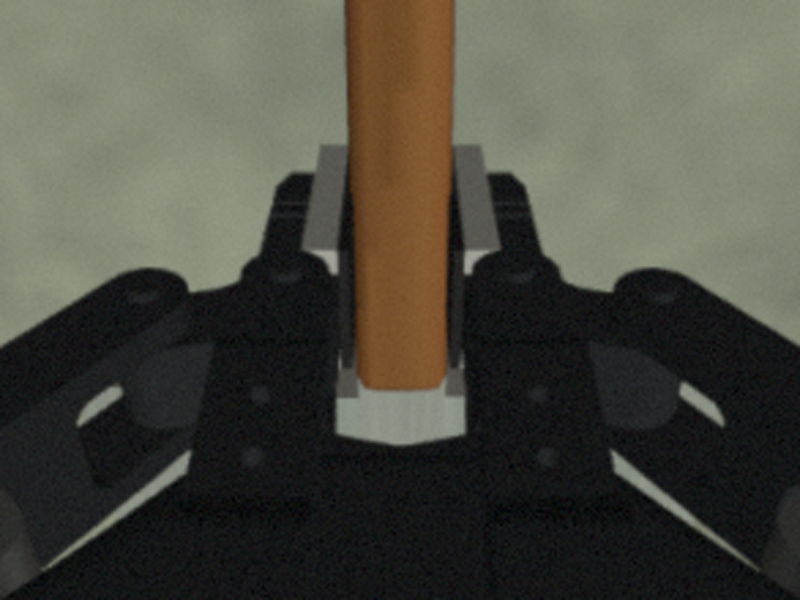

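View pics/c3.png

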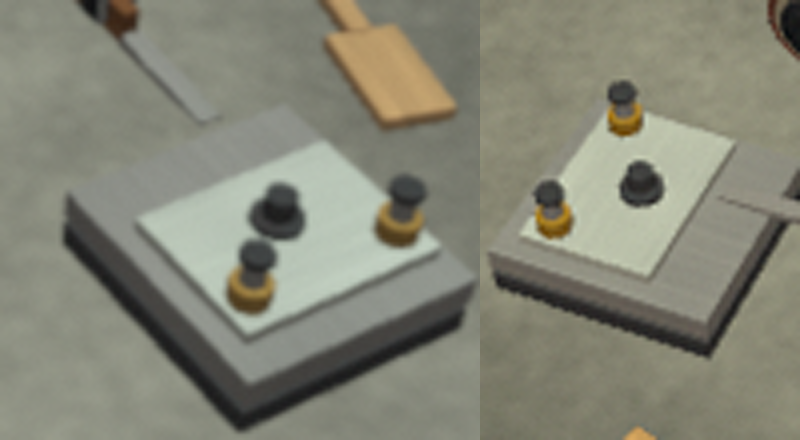

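The wrist view shows the handle straight and centred in the pads (x≈401). The scene and side crops show the blade tip at (210,120) and (716,197), approaching the ledge. Next I fit the die pose and the tip.

```bash
python3 - <<'E'
from h import *
from scipy.optimize import least_squares
S=lambda x,y:(320+x/4-.4,180+y/4-.4);D=lambda x,y:(165+(x-480)/4-.4,195+y/4-.4)
pl=dict(FR=(0,-85),FL=(0,85),BL=(125,85),BR=(125,-85)); bd=dict(FR=(-60,-100),FL=(-60,100),BL=(150,100),BR=(150,-100))
ob=[('sc3','p','FR',S(138,220)),('sc3','p','FL',S(322,142)),('sc3','p','BL',S(438,248)),('sc3','p','BR',S(247,337)),
('sc3','b','FR',S(66,195)),('sc3','b','FL',S(285,107)),('sc3','b','BL',S(472,275)),('sc3','b','BR',S(247,382)),
('si3','p','FR',D(735,145)),('si3','p','FL',D(650,277)),('si3','p','BL',D(521,236)),('si3','b','BL',D(490,252)),('si3','b','FL',D(710,325))]
def W(p,k,n):
    q=np.array((pl if k=='p' else bd)[n])/1e3; c,s=np.cos(p[2]),np.sin(p[2])
    return [p[0]+c*q[0]-s*q[1],p[1]+s*q[0]+c*q[1],.0685 if k=='p' else p[3]]
def res(p):
    r=[]
    for f,k,n,uv in ob:
        off=p[4:6] if f=='sc3' else p[6:8]
        r+=list(proj(f,W(p,k,n))+off-uv)
    return np.r_[r,p[4:]*.3,(p[3]-.0512)/.0015]
s=least_squares(res,[.604,.048,.02,.051,0,0,0,0]);p=s.x;J=np.linalg.inv(s.jac.T@s.jac)
print('die',p,'sd',np.sqrt(np.diag(J))[:4],np.degrees(p[2]));print(s.fun[:-5].reshape(-1,2).round(1).tolist())
t1,t2=S(210,120),D(716,197)
print(tri(('sc3',*(np.array(t1)-p[4:6])),('si3',*(np.array(t2)-p[6:8]))),tri(('sc3',*t1),('si3',*t2)))
st()
E
```

```text
die [ 0.5954  0.0477  0.0371  0.0517  1.2425  2.2773 -0.8873 -0.6847] sd [0.0069 0.0077 0.008  0.0013] 2.1255562003244366
[[-0.9, -0.1], [0.1, -0.1], [0.5, -0.3], [-0.2, -0.6], [-0.2, -0.5], [-0.7, -0.3], [0.9, 1.0], [0.4, 0.7], [0.6, -0.7], [0.2, 0.4], [-0.1, 0.1], [-0.2, 0.3], [-0.4, 0.0]]
(array([0.5671, 0.0497, 0.1004]), [np.float64(0.004293940133746531), np.float64(0.004293940133746821)]) (array([0.5735, 0.0479, 0.0983]), [np.float64(0.002609377334830286), np.float64(0.0026093773348299615)])
t 6.5 pos [0.4402 0.0422 0.1253] yaw 1.21 F [-0.49  0.5  -1.24] M [-0.005 -0.023 -0.016] op 0.014942039672216805 grip 59.054296016693115 q [-0.07 -0.29  2.15 -0.    1.29 -1.66]
```

servo_tool(increments=[[[1.0, 0, -0.1, 1, -0.8], [1.0, 0, -0.1, 2, -0.8], [1.0, 0, -0.1, 3, -0.8], [1.0, 0, -0.1, 4, -0.8], [1.0, 0, -0.1, 4.3, -0.8]]])

```text
t: 7.0
tool_pos: [0.4388, 0.0422, 0.0802]
tool_rot: [0.058, -3.138, -0.001]
contact_force: [-0.8, 0.6, -1.7]
opening: 0.0146
grip_force: 59.0
```

servo_tool(increments=[[[1.0, 0, 0, 0, 0], [1.0, 0, 0, 0, 0]]])

```text
t: 7.2
tool_pos: [0.4403, 0.0421, 0.0825]
tool_rot: [-0.058, 3.141, -0.0]
contact_force: [-0.4, -0.7, -1.4]
opening: 0.0153
grip_force: 59.0
```

```bash
cat >> h.py <<'E'
def avg(n=6):
    F=[];M=[];P=[]
    for _ in range(n):
        ctrl.get_image('wrist'); o=ctrl.get_obs(); F.append(o['contact_force']);M.append(o['wrist_torque']);P.append(o['tool_pos'])
    T=R.from_rotvec(o['tool_rot']).as_matrix()
    print('t',round(o['t'],2),'P',np.mean(P,0)*1e3,'F',np.mean(F,0),'sd',np.std(F,0),'M',np.mean(M,0),'yaw',np.degrees(np.arctan2(-T[1,0],-T[0,0])).round(2),'tilt',T[:2,2],'op',round(o['opening'],4))
E
python3 - <<'E'
from h import *
avg(8)
E
```

```text
t 7.6 P [440.433   42.0753  82.7689] F [-0.356  -0.0354 -0.8591] sd [0.5414 0.4298 0.4719] M [-0.0169  0.0344  0.0174] yaw 2.11 tilt [ 0.0005 -0.    ] op 0.015
```

servo_tool(increments=[[[1.0, 0, 0, 0.1, 0], [1.0, 0, 0, 0.2, 0], [1.0, 0, 0, 0.3, 0], [1.0, 0, 0, 0.3, 0], [1.0, 0, 0, 0.3, 0]]])

```text
t: 8.1
tool_pos: [0.44, 0.0421, 0.0792]
tool_rot: [0.058, -3.141, 0.0]
contact_force: [-0.3, -0.2, -0.9]
opening: 0.015
grip_force: 59.0
```

```bash
python3 -c "
from h import *
avg(4)"
```

```text
t 8.3 P [440.1064  42.0726  79.3298] F [ 0.0168 -0.0851 -1.5235] sd [0.3297 0.2037 0.2341] M [0.0127 0.0484 0.029 ] yaw 2.1 tilt [ 0.0001 -0.    ] op 0.0149
```

servo_tool(increments=[[[1.0, 0, 0, 0.05, 0], [1.0, 0, 0, 0.1, 0], [1.0, 0, 0, 0.1, 0], [1.0, 0, 0, 0.1, 0]]])

```text
t: 8.7
tool_pos: [0.44, 0.0421, 0.0783]
tool_rot: [0.058, -3.141, 0.0]
contact_force: [-0.6, 0.5, -0.9]
opening: 0.015
grip_force: 59.0
```

```bash
python3 -c "
from h import *
avg(4)"
```

```text
t 8.9 P [440.0845  42.0709  78.313 ] F [ 0.1058  0.0743 -1.2035] sd [0.4024 0.341  0.183 ] M [-0.0099  0.0454 -0.0069] yaw 2.11 tilt [0. 0.] op 0.0145
```

servo_tool(increments=[[[1.0, 0, 0, 0.05, 0], [1.0, 0, 0, 0.07, 0], [1.0, 0, 0, 0.07, 0]]])

```text
t: 9.2
tool_pos: [0.4402, 0.0421, 0.0778]
tool_rot: [-0.058, 3.141, -0.0]
contact_force: [-1.5, -0.4, 1.3]
opening: 0.015
grip_force: 59.2
```

```bash
python3 -c "
from h import *
avg(3)"
```

```text
t 9.35 P [440.214   42.0718  77.7784] F [-0.4277  0.0691  0.5801] sd [0.6012 0.1668 0.5929] M [-0.0068 -0.0073 -0.0149] yaw 2.11 tilt [ 0.0004 -0.    ] op 0.0149
```

servo_tool(increments=[[[1.0, 0, 0, 0.04, 0], [1.0, 0, 0, 0.06, 0], [1.0, 0, 0, 0.06, 0]]])

```text
t: 9.65
tool_pos: [0.4403, 0.0421, 0.0773]
tool_rot: [-0.058, 3.141, -0.0]
contact_force: [-1.7, -0.1, 2.5]
opening: 0.015
grip_force: 59.6
```

```bash
python3 -c "
from h import *
avg(3)"
```

```text
t 9.8 P [440.2632  42.0706  77.2713] F [-1.9617 -0.2244  3.4433] sd [0.1889 0.5144 0.3684] M [ 0.0386 -0.0206  0.0093] yaw 2.11 tilt [ 0.0004 -0.    ] op 0.0148
```

servo_tool(increments=[[[1.0, 0, 0, -0.03, 0], [1.0, 0, 0, -0.05, 0], [1.0, 0, 0, -0.05, 0]]])

```text
t: 10.1
tool_pos: [0.4403, 0.0421, 0.0775]
tool_rot: [-0.058, 3.14, -0.0]
contact_force: [-0.2, -0.2, 1.2]
opening: 0.0149
grip_force: 59.5
```

```bash
python3 -c "
from h import *
avg(4)"
```

```text
t 10.3 P [440.3033  42.07    77.5595] F [0.7205 0.1917 1.2884] sd [0.2379 0.5497 0.4067] M [ 0.0319 -0.2742  0.0217] yaw 2.11 tilt [ 0.0007 -0.    ] op 0.0147
```

servo_tool(increments=[[[1.0, -0.5, 0, 0, 0], [1.0, -1, 0, 0, 0], [1.0, -1.5, 0, 0, 0], [1.0, -2, 0, 0, 0], [1.0, -2, 0, 0, 0]]])

```text
t: 10.8
tool_pos: [0.4611, 0.0428, 0.0777]
tool_rot: [-0.058, 3.14, 0.0]
contact_force: [0.8, 0.1, 0.7]
opening: 0.0148
grip_force: 59.4
```

```bash
python3 -c "
from h import *
avg(4)"
```

```text
t 11.0 P [460.6487  42.7802  77.581 ] F [0.9854 0.5112 1.0103] sd [0.263  0.7464 0.7874] M [ 0.0075 -0.3645 -0.0028] yaw 2.1 tilt [ 0.001  -0.0001] op 0.0146
```

servo_tool(increments=[[[1.0, -0.3, 0, 0, 0], [1.0, -0.6, 0, 0, 0], [1.0, -0.9, 0, 0, 0], [1.0, -1.2, 0, 0, 0], [1.0, -1.5, 0, 0, 0]]])

```text
t: 11.5
tool_pos: [0.4753, 0.0434, 0.0776]
tool_rot: [0.058, -3.141, 0.0]
contact_force: [-3.6, 0.1, 5.2]
opening: 0.0151
grip_force: 59.9
```

```bash
python3 -c "
from h import *
avg(3)
s=snap('scene','sc4');e=snap('side','si4')
b=np.hstack([cv2.resize(s['img'][180:280,330:430,::-1],(400,400),interpolation=cv2.INTER_CUBIC),cv2.resize(e['img'][195:295,165:265,::-1],(400,400),interpolation=cv2.INTER_CUBIC)])
cv2.imwrite('pics/c4.png',b)
"
```

```text
t 11.65 P [475.7216  43.3722  77.6342] F [-0.3013 -0.2844  1.8601] sd [0.4108 0.5149 0.3932] M [ 0.0401 -0.1823 -0.006 ] yaw 2.11 tilt [0.0014 0.    ] op 0.015
```

View pics/c4.png

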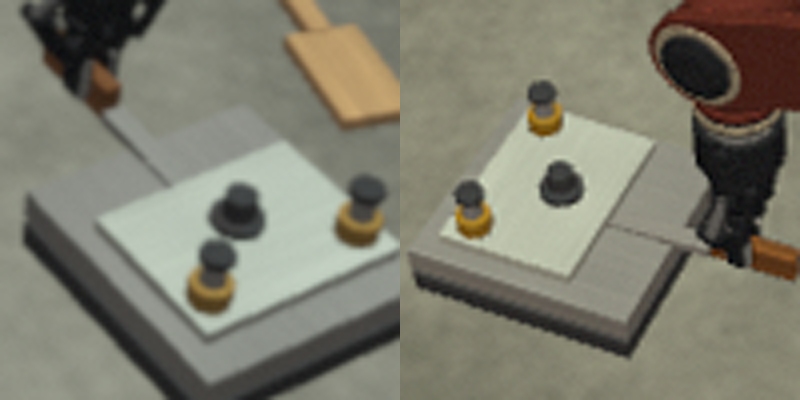

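The crops show the blade tip just entering under the lip near the middle, at scene crop (172,185) and side crop (612,227), square to the front edge.

servo_tool(increments=[[[1.0, -0.3, 0, 0, 0], [1.0, -0.6, 0, 0, 0], [1.0, -0.9, 0, 0, 0], [1.0, -1.2, 0, 0, 0], [1.0, -1.5, 0, 0, 0]]])

```text
t: 12.25
tool_pos: [0.4897, 0.0439, 0.0777]
tool_rot: [0.058, -3.14, 0.0]
contact_force: [-4.4, 0.4, 7.1]
opening: 0.0146
grip_force: 60.1
```

```bash
python3 -c "
from h import *
avg(5)"
```

```text
t 12.5 P [490.2012  43.9005  77.726 ] F [-1.6975  0.1417  4.1839] sd [0.4501 0.302  0.1991] M [-0.0005  0.0407 -0.0111] yaw 2.11 tilt [ 0.0003 -0.    ] op 0.0145
```

servo_tool(increments=[[[1.0, -0.1, 0, 0, 0], [1.0, -0.2, 0, 0, 0], [1.0, -0.3, 0, 0, 0], [1.0, -0.4, 0, 0, 0], [1.0, -0.4, 0, 0, 0]]])

```text
t: 13.0
tool_pos: [0.4937, 0.0441, 0.0777]
tool_rot: [0.058, -3.14, 0.0]
contact_force: [-5.2, -0.0, 7.3]
opening: 0.015
grip_force: 60.2
```

```bash
python3 -c "
from h import *
avg(5)"
```

```text
t 13.25 P [493.7419  44.0513  77.7243] F [-3.3379  0.2544  6.3605] sd [0.5784 0.4486 0.5294] M [-0.01    0.2792  0.0052] yaw 2.11 tilt [-0.0009 -0.0001] op 0.0146
```

servo_tool(increments=[[[1.0, 0, 0, -0.03, 0], [1.0, 0, 0, -0.05, 0], [1.0, 0, 0, -0.05, 0]]])

```text
t: 13.55
tool_pos: [0.4938, 0.0441, 0.0778]
tool_rot: [0.058, -3.14, -0.0]
contact_force: [-2.1, -0.5, 4.2]
opening: 0.0147
grip_force: 59.9
```

```bash
python3 -c "
from h import *
avg(4)"
```

```text
t 13.75 P [493.7588  44.0611  77.8262] F [-1.7185  0.1159  4.0545] sd [0.4722 0.2067 0.4636] M [-0.0369  0.1974 -0.011 ] yaw 2.1 tilt [-0.0007 -0.    ] op 0.0148
```

servo_tool(increments=[[[1.0, 0, 0, -0.03, 0], [1.0, 0, 0, -0.05, 0], [1.0, 0, 0, -0.05, 0]]])

```text
t: 14.05
tool_pos: [0.4938, 0.0441, 0.078]
tool_rot: [0.058, -3.141, -0.0]
contact_force: [-0.4, -0.3, -0.9]
opening: 0.0146
grip_force: 59.3
```

```bash
python3 -c "
from h import *
avg(4)"
```

```text
t 14.25 P [493.8086  44.0764  78.0594] F [-0.0291 -0.0147 -0.8491] sd [0.6265 0.5286 0.2226] M [-0.0145 -0.0276 -0.0186] yaw 2.1 tilt [-0.0005  0.0001] op 0.015
```

servo_tool(increments=[[[1.0, -0.1, 0, 0.02, 0], [1.0, -0.2, 0, 0.02, 0], [1.0, -0.3, 0, 0.02, 0], [1.0, -0.4, 0, 0.02, 0], [1.0, -0.4, 0, 0.02, 0]]])

```text
t: 14.75
tool_pos: [0.4981, 0.0442, 0.0783]
tool_rot: [0.058, -3.141, -0.0]
contact_force: [0.6, -0.3, -2.0]
opening: 0.0148
grip_force: 59.1
```

```bash
python3 -c "
from h import *
avg(4)"
```

```text
t 14.95 P [498.0124  44.2109  78.2501] F [ 0.2415  0.0475 -0.9592] sd [0.2109 0.5716 0.4351] M [ 0.0294  0.0456 -0.0048] yaw 2.1 tilt [-0.0002  0.    ] op 0.0143
```

servo_tool(increments=[[[1.0, -0.1, 0, 0, 0], [1.0, -0.2, 0, 0, 0], [1.0, -0.3, 0, 0, 0], [1.0, -0.3, 0, 0, 0]]])

```text
t: 15.35
tool_pos: [0.5012, 0.0443, 0.0784]
tool_rot: [-0.058, 3.141, -0.0]
contact_force: [0.5, -0.1, -1.3]
opening: 0.0149
grip_force: 59.1
```

```bash
python3 -c "
from h import *
avg(4)"
```

```text
t 15.55 P [501.0503  44.3332  78.2997] F [-0.2643  0.2323 -1.6136] sd [0.7013 0.5995 0.2481] M [0.0067 0.0062 0.0033] yaw 2.11 tilt [-0.0001 -0.    ] op 0.0149
```

servo_tool(increments=[[[1.0, -0.1, 0, 0.04, 0], [1.0, -0.2, 0, 0.04, 0], [1.0, -0.3, 0, 0.04, 0], [1.0, -0.3, 0, 0.04, 0]]])

```text
t: 15.95
tool_pos: [0.5043, 0.0444, 0.078]
tool_rot: [-0.058, 3.141, -0.0]
contact_force: [0.4, -0.1, -0.2]
opening: 0.0148
grip_force: 59.2
```

```bash
python3 -c "
from h import *
avg(4)"
```

```text
t 16.15 P [504.2028  44.4169  77.9816] F [ 0.4994 -0.2148 -1.0642] sd [0.4408 0.594  0.3307] M [-0.0318 -0.0397  0.027 ] yaw 2.11 tilt [ 0.0003 -0.    ] op 0.0147
```

servo_tool(increments=[[[1.0, -0.1, 0, 0, 0], [1.0, -0.2, 0, 0, 0], [1.0, -0.2, 0, 0, 0]]])

```text
t: 16.45
tool_pos: [0.5062, 0.0445, 0.078]
tool_rot: [-0.058, 3.141, -0.0]
contact_force: [-0.8, -0.0, -1.0]
opening: 0.0147
grip_force: 59.2
```

```bash
python3 -c "
from h import *
avg(4)"
```

```text
t 16.65 P [506.2097  44.4995  77.9762] F [ 0.4687 -0.1142 -0.8637] sd [0.4384 0.5092 0.1622] M [-0.003  -0.0384  0.0138] yaw 2.1 tilt [0.0004 0.    ] op 0.015
```

servo_tool(increments=[[[1.0, -0.1, 0, 0.02, 0], [1.0, -0.2, 0, 0.02, 0], [1.0, -0.2, 0, 0.02, 0]]])

```text
t: 16.95
tool_pos: [0.5083, 0.0446, 0.0779]
tool_rot: [-0.058, 3.141, -0.0]
contact_force: [-2.2, 0.1, 2.4]
opening: 0.0148
grip_force: 59.5
```

```bash
python3 -c "
from h import *
avg(4)"
```

```text
t 17.15 P [508.2435  44.5697  77.9107] F [-0.6738 -0.0499  2.5974] sd [0.2348 0.5458 0.2847] M [-0.0063  0.0959  0.0092] yaw 2.11 tilt [ 0.0006 -0.    ] op 0.0151
```

servo_tool(increments=[[[1.0, -0.1, 0, 0, 0], [1.0, -0.2, 0, 0, 0], [1.0, -0.2, 0, 0, 0]]])

```text
t: 17.45
tool_pos: [0.5099, 0.0446, 0.0779]
tool_rot: [0.058, -3.14, 0.0]
contact_force: [-4.1, -0.6, 6.2]
opening: 0.0148
grip_force: 59.9
```

```bash
python3 -c "
from h import *
avg(4)"
```

```text
t 17.65 P [509.8735  44.6366  77.9213] F [-3.969  -0.9216  4.8517] sd [0.7372 0.5086 0.66  ] M [-0.0312  0.51   -0.0017] yaw 2.11 tilt [-0.0008 -0.0001] op 0.0145
```

servo_tool(increments=[[[1.0, 0, 0, -0.03, 0], [1.0, 0, 0, -0.03, 0], [1.0, 0, 0, -0.03, 0]]])

```text
t: 17.95
tool_pos: [0.5098, 0.0446, 0.0779]
tool_rot: [0.058, -3.14, 0.0]
contact_force: [-2.0, 0.2, 3.1]
opening: 0.015
grip_force: 59.8
```

```bash
python3 -c "
from h import *
avg(5)"
```

```text
t 18.2 P [509.8785  44.6444  77.9465] F [-3.8879 -0.1934  3.9903] sd [0.3682 0.5939 0.3635] M [-0.0418  0.4742 -0.0091] yaw 2.11 tilt [-0.0004 -0.0001] op 0.0145
```

servo_tool(increments=[[[1.0, 0, 0, -0.03, 0], [1.0, 0, 0, -0.03, 0], [1.0, 0, 0, -0.03, 0]]])

```text
t: 18.5
tool_pos: [0.5099, 0.0447, 0.078]
tool_rot: [0.058, -3.141, -0.0]
contact_force: [-1.6, -0.1, 1.0]
opening: 0.0151
grip_force: 59.4
```

```bash
python3 -c "
from h import *
avg(5)
s=snap('scene','sc5');e=snap('side','si5')
b=np.hstack([cv2.resize(s['img'][190:270,340:420,::-1],(400,400),interpolation=cv2.INTER_CUBIC),cv2.resize(e['img'][220:300,185:265,::-1],(400,400),interpolation=cv2.INTER_CUBIC)])
cv2.imwrite('pics/c5.png',b)
p=lambda q:proj('sc5',q)
print((proj('sc5',[.602,.048,.0575])-[340,190])*5,(proj('si5',[.602,.048,.0575])-[185,220])*5)
"
```

```text
t 18.75 P [509.9099  44.6576  77.9798] F [-1.0909  0.0287 -0.6641] sd [0.7198 0.3964 0.4375] M [-0.0423  0.1484  0.0023] yaw 2.11 tilt [-0.0001  0.    ] op 0.0149
[184.3494 182.2528] [164.4008 144.3391]
```

View pics/c5.png

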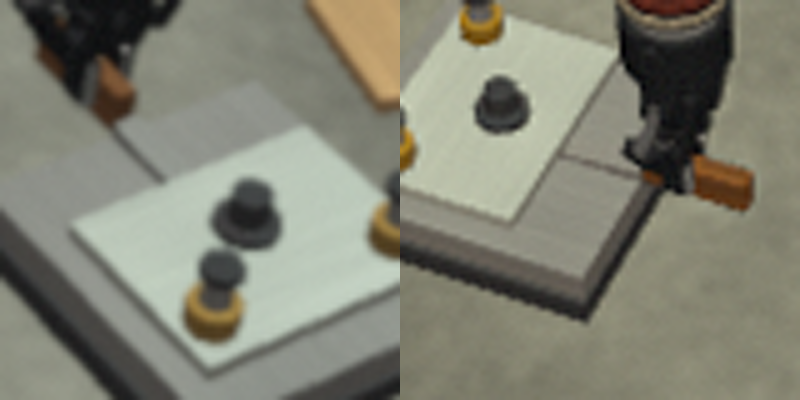

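The crops show the handle's front end just reaching the bed's front edge (side crop (650,180)), so roughly 40 mm of blade is under the plate. I'll advance in small steps.

servo_tool(increments=[[[1.0, -0.05, 0, 0, 0], [1.0, -0.1, 0, 0, 0], [1.0, -0.1, 0, 0, 0]]])

```text
t: 19.15
tool_pos: [0.5106, 0.0447, 0.078]
tool_rot: [0.058, -3.14, -0.0]
contact_force: [-2.9, -0.2, 0.1]
opening: 0.0145
grip_force: 59.2
```

```bash
python3 -c "
from h import *
avg(5)"
```

```text
t 19.4 P [510.59    44.7178  78.0276] F [-3.4452 -0.2671 -0.567 ] sd [0.3896 0.289  0.7383] M [-0.0302  0.5033 -0.0159] yaw 2.11 tilt [-0.001  0.   ] op 0.0146
```

servo_tool(increments=[[[1.0, -0.05, 0, 0, 0], [1.0, -0.1, 0, 0, 0], [1.0, -0.1, 0, 0, 0]]])

```text
t: 19.7
tool_pos: [0.5114, 0.0447, 0.078]
tool_rot: [0.058, -3.139, -0.0]
contact_force: [-6.3, 0.5, -0.5]
opening: 0.0152
grip_force: 59.3
```

```bash
python3 -c "
from h import *
avg(5)"
```

```text
t 19.95 P [511.3407  44.7578  77.9872] F [-5.5748 -0.3309  0.0229] sd [0.3725 0.3171 0.6086] M [-0.0637  0.802  -0.0104] yaw 2.11 tilt [-0.0019  0.    ] op 0.015
```

servo_tool(increments=[[[1.0, 0.03, 0, 0, 0], [1.0, 0.03, 0, 0, 0], [1.0, 0.03, 0, 0, 0], [1.0, 0.03, 0, 0, 0]]])

```text
t: 20.35
tool_pos: [0.5113, 0.0447, 0.078]
tool_rot: [0.058, -3.14, -0.0]
contact_force: [-4.3, 0.6, -1.4]
opening: 0.0149
grip_force: 59.2
```

```bash
python3 -c "
from h import *
avg(6)
for f in ('sc6','si6'):
    snap('scene' if f[1]=='c' else 'side',f)
a=cv2.imread('pics/sc4.png')[:,:,1].astype(np.float32);b=cv2.imread('pics/sc6.png')[:,:,1].astype(np.float32)
# platen shift: region around boss/collars, vs fixed bed rear corner
for n,(x,y,w,h) in dict(plate=(380,235,45,25),left=(355,228,30,15),bed=(375,255,60,35)).items():
    print(n,cv2.phaseCorrelate(a[y:y+h,x:x+w],b[y:y+h,x:x+w],cv2.createHanningWindow((w,h),cv2.CV_32F)))
print(proj('sc6',[.65,.05,.0685])-proj('sc6',[.65,.05,.0695]))
"
```

```text
t 20.65 P [511.3333  44.7468  78.0335] F [-4.9353 -0.3956 -1.2709] sd [0.5012 0.382  0.2849] M [-0.0496  0.7734  0.0106] yaw 2.11 tilt [-0.0011  0.0001] op 0.0147
plate ((0.4433834964553327, 0.49499432172842184), 0.9575669809977213)
left ((0.015562368229010914, 0.5145870584872174), 1.000062472687827)
bed ((0.1471330955597132, 0.03544937163031037), 0.9959353879646019)
[-0.0571  0.2577]
```

servo_tool(increments=[[[1.0, 0.03, 0, 0, 0], [1.0, 0.03, 0, 0, 0], [1.0, 0.03, 0, 0, 0], [1.0, 0.03, 0, 0, 0]]])

```text
t: 21.15
tool_pos: [0.5113, 0.0447, 0.0782]
tool_rot: [0.058, -3.141, -0.0]
contact_force: [-4.1, 0.2, -2.6]
opening: 0.0146
grip_force: 59.0
```

```bash
python3 -c "
from h import *
avg(6)
a=cv2.imread('pics/sc4.png')[:,:,1].astype(np.float32);b=cv2.imread('pics/sc6.png')[:,:,1].astype(np.float32)
for n,(x,y,w,h) in dict(plate=(376,228,48,32),bed=(375,264,60,32)).items():
    print(n,cv2.phaseCorrelate(a[y:y+h,x:x+w],b[y:y+h,x:x+w],cv2.createHanningWindow((w,h),cv2.CV_32F)))
a=cv2.imread('pics/si4.png')[:,:,1].astype(np.float32);b=cv2.imread('pics/si6.png')[:,:,1].astype(np.float32)
x,y,w,h=176,212,40,40
print('side',cv2.phaseCorrelate(a[y:y+h,x:x+w],b[y:y+h,x:x+w],cv2.createHanningWindow((w,h),cv2.CV_32F)))
"
```

```text
t 21.45 P [511.358   44.7197  78.219 ] F [-3.4893  0.3116 -2.3698] sd [0.6473 0.3054 0.2197] M [0.0031 0.6586 0.0105] yaw 2.11 tilt [-0.0002  0.0001] op 0.0148
plate ((-0.07852589249736397, 0.06609495430269163), 0.9786250066633025)
bed ((0.13509217005509555, 0.1833648615461687), 0.9995004345973333)
side ((-0.0003784794360974786, -0.0444369891322296), 1.0021573406457902)
```

servo_tool(increments=[[[1.0, 0, 0, 0.03, 0], [1.0, 0, 0, 0.03, 0], [1.0, 0, 0, 0.03, 0], [1.0, 0, 0, 0.03, 0]]])

```text
t: 21.85
tool_pos: [0.5113, 0.0447, 0.078]
tool_rot: [0.058, -3.141, 0.0]
contact_force: [-5.5, 0.5, -1.5]
opening: 0.0148
grip_force: 59.0
```

```bash
python3 -c "
from h import *
avg(8)"
```

```text
t 22.25 P [511.3307  44.7081  78.0122] F [-4.7443  0.0988 -0.5648] sd [0.4764 0.3913 0.5815] M [0.0236 0.7929 0.0183] yaw 2.11 tilt [-0.0003  0.    ] op 0.0148
```

```bash
python3 -c "
from station import ctrl
print(ctrl.finish_job())"
```

```text
the job is handed in; nothing more can be done
None
```

The job is handed in at about 22 s: the gauge lies flat on the bed with its blade about 39 mm under the plate (estimated), dragging at about 5 N with no plate lift visible in the images, and the gripper still holds it at about 59 N.

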